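Wedge the doming block tight in its bench frame

ROBOT

A 7-joint arm with a two-finger parallel gripper is mounted at the origin on the work surface. World frame = base frame: x ahead of the robot, y to its left, z up, the work surface at z = 0. Lengths are in m, angles in rad, forces in N, time in s.
With the tool pointing down it reaches from about 0.425 to 0.95 m from the base axis. Payload 4.7 kg.
Tool frame: the origin (TCP) lies at the very end of the fingers, on their centre line; the grasp point (between the pads) lies 19 mm behind it; x points along the fingers, y is the direction in which the jaws open and shut, and the axes are right-handed (so a half turn about x gives the same grasp; the last joint's range is limited). The gripper opens to 87 mm and grips with 3 to 60 N. Pads are 19 mm wide; open, the fingers measure 117 mm over their backs; the gripper's body (75 mm by 190 mm) begins 51 mm behind the grasp point.
Start: joints at [-1.284, 0.469, -0.049, 1.532, 0.024, 1.141, -0.082], TCP at [0.21, 0.642, 0.223] pointing down, gripper open.
Joint ranges: [-2.59, 2.59], [-0.33, 1.99], [-1.39, 1.29], [0.1, 2.45], [-1.04, 4.18], [0.21, 1.99], [-2.66, 2.66]. Speed limits (rad/s): [2.57, 2.57, 3.14, 3.14, 3.14, 3.14, 3.14].

INTERFACE

Orientations are given as a rotation vector (axis times angle).
In Python, from bench import status, imaging, env gives the robot as it stands.
- The arm moves only by the shell command python3 -m creep 'ROWS'. ROWS is JSON, a list of rows, each an object of numbers: "dx", "dy", "dz": the shift along the tool's x, y, z in mm; "ax", "ay", "az": the turn, a rotation vector about the tool's x, y, z in rad; "hand": the opening, from 0 (shut) to 1 (fully open). A call has 1 to 20 rows; each row is the pose to reach, as a shift and turn from the pose commanded when the call began, along the tool's axes at that moment; what a row does not reach only later rows make up. A row lasts 1/10 s, in which the tool goes at most 50 mm and 8.59 degrees, less where a joint would pass 70% of its speed; a pose out of reach is approached as far as the arm can. A call with a gripper value outside its range is refused whole. The fingers move at their own pace and stop on an object; the grip force is fixed at half the most. Time passes only in rows, so rows that repeat a pose let the fingers close. It gives the time, the measured TCP pose, the force and the opening at its end, in the units of the state.
- status.get_obs(): the state, without advancing time (a new reading comes with each control period).
- imaging.get_image(name): name is "scene" or "top" or "wrist"; returns a dict with "image" (480x640x3 uint8, blue, green, red), "camera_matrix" (3x3 intrinsics, pixels), "R" (3x3) and "t" (3): a world point X has camera coordinates R X + t. Camera axes: x right, y down, z forward; pixel columns grow to the right and rows downward; lengths in m; the calibration is good to about 2 mm. A picture is of the moment at which its call begins. There is no depth.
- env.job_done(): hands the job in, once; it reports no verdict.
Trained networks look in the newest picture that a camera, given by its name, has taken for a name from the list of things; names that differ only in an ending like _2 or _b are one class to them, and where a whole thing is asked for, a point or a joint stands for the part that bears it (a point fixed in the world has none). Each returns a list of dicts, best first, with "confidence" (0 to 1); they miss things now and then, are a little off and sometimes report something else, mostly with a low value. They report only what shows in the picture. A call takes as long as a camera call. They do not tell look-alikes from the thing itself.
- imaging.recognise(target, camera): "point" ([x, y, z] in m, in world coordinates, good to about 4 mm: the middle of the surface that is visible of it).
- imaging.cut_out(target, camera): "mask" (480x640 bool, what is visible of it).
The state is a dict: "t": time; "qpos": joint angles; "qd": joint speeds; "joint_efforts": joint torques, N m; "position": TCP position; "eef_rot": TCP orientation; "ft_force": force on the tool from outside, world axes, zero at the start; "torque": the same for the moment, N m; "finger_gap": opening from 0.0 (shut) to 1.0 (fully open).
Only numpy, scipy, OpenCV 4.12 (cv2) and the standard library are available. Lean on these libraries where they do the work, as an engineer would, in place of code of your own. Each camera call takes 0.05 s, during which the arm holds its last target. There are 200 camera calls.

TASK

Push the wooden doming block home in the iron frame, flat against the fence and the back stop. Then start the loose wooden wedge thin end first in the slot between the block and the slanted cheek, let go of it while it is still loose, and tap it in from its thick end until it is locked tight and holds the block firmly home. Leave the other things on the bench alone.

Things in the scene. Friction and masses are not known exactly. Their poses are not given: they have to be found in the camera images.
- frame: Iron holding frame screwed to the bench: bare plate 220 (x) x 170 (y) x 10 mm with three dark upstanding bars: fence, back stop, slanted cheek. Origin at the centre of the plate's underside, on the bench top. +x runs along the slot, the way the wedge is driven; the slot's open mouth is at the -x end, towards the robot; z up. All mm 'in the frame' below are from here.
- fence (a point): Middle of the straight fence's inner face at its top edge. The fence runs along the frame's x from -10 to 105 mm; inner face at y = -55 mm in the frame, looking to +y; top 50 mm above the bench.
- stop (a point): Middle of the back stop's inner face at its top edge. The stop is a bar across the frame from y = -75 to 10 mm; inner face at x = 85 mm in the frame, looking to -x; top 36 mm above the bench.
- cheek (a point): Mouth end of the slanted cheek's inner face, at its top edge, 36 mm above the bench. The cheek is 22 mm thick, from x = -10 to 95 mm; its inner face goes from y = 41 mm at x = -10 to y = 28 mm at x = 90 mm in the frame (0.13 mm per mm). The slot is the gap between block and cheek.
- block_mid (a point): Centre of the loose brown hardwood doming block, 100 (x) x 70 (y) x 48 mm, 0.26 kg, round hollow in its top. It stands on the plate, roughly square to the frame, 10 to 40 mm from the stop and 5 to 10 mm from the fence. Its top is 22 mm above the cheek's, so shut fingers can push it from over the cheek. Home: this point at x = 35, y = -20 in the frame, 34 mm above the bench.
- wedge_mid (a point): Centre of the loose wooden wedge: 130 mm long (own x, thin end at +x), 32 high, 16 wide at the thin and 33 at the thick end, 75 g. The straight -y side, 12 mm from here, goes to the block; the +y side slants like the cheek. It lies flat on the bench left or right of the frame. With the block home it touches both sides when this point is at x = 0, y = 27 mm in the frame.
- wedge_end (a point): Centre of the wedge's thick end face (33 wide, 32 mm high), the face to tap, 65 mm behind wedge_mid. Started with wedge_mid at x = -50 mm in the frame the wedge has about 6 mm of play and its thick half is clear of the slot. It stops within 1 or 2 mm of first touching both sides; it is locked once a push of about 20 N moves it no further, and friction then keeps it jammed.
- file_mid (a point): Centre of a flat hand file on the bench on the other side of the frame from the wedge, 142 mm long, 20 wide, 18 high, dark blade, brown handle. Leave alone.
- brick_mid (a point): Centre of a loose grey fire brick on the bench near the frame, 110 x 75 x 50 mm. Leave alone.
- jar_mid (a point): Point 40 mm up the axis of a loose white lidded jar on the bench near the frame, 70 mm across, 85 mm high. Leave alone.
There are look-alikes about, which are no part of the job. What is shaped like the part that bears block_mid but green or purple is not meant. What is shaped like the part that bears wedge_mid but yellow is not meant.

How it is judged:
By the outcome, as a careful person would: the job done as asked, in the order asked, and still so for the second after the job is handed in, with the robot touching nothing.
It also fails if it takes over 69 s, if anything falls off the work surface, if the arm or the gripper's body presses on something with over 40 N, if the wrist force passes 120 N, or if a joint passes its speed limit or range.

## Working session

There is one attempt and no reset: what is moved stays moved. The work goes in short steps, Python scripts to look and compute and a shell command to move; the robot and the scene stay as the last step left them, time stands still between calls to the robot, and variables do not carry over. Pictures are saved under pics/ and viewed, about 8 in all and at most 12, crops included, and the job is handed in when it is done.

```bash
mkdir -p pics; cat > h.py <<'E'
import numpy as np, cv2
from bench import status, imaging, env
from scipy.spatial.transform import Rotation as Ro
def proj(im,X):
    c=im["camera_matrix"]@(im["R"]@np.array(X,float)+im["t"]);return c[:2]/c[2]
def back(im,uv,z):
    K,R,t=im["camera_matrix"],im["R"],np.array(im["t"])
    d=R.T@np.linalg.inv(K)@np.array([uv[0],uv[1],1.]);o=-R.T@t
    return o+d*(z-o[2])/d[2]
E
python3 - <<'E'
from h import *
for c in("top","scene"):
    im=imaging.get_image(c);cv2.imwrite(f"pics/{c}0.png",im["image"])
    for n in("fence","stop","cheek","block_mid","wedge_mid","wedge_end","file_mid","brick_mid","jar_mid"):
        for r in imaging.recognise(n,c)[:4]: print(c,n,round(r["confidence"],2),np.round(r["point"],3),proj(im,r["point"]).round())
o=status.get_obs();print(o);print(Ro.from_rotvec(o["eef_rot"]).as_matrix().round(3))
E
```

```text
top fence 0.57 [ 0.624 -0.014  0.01 ] [316. 250.]
top stop 0.69 [ 0.624 -0.012  0.009] [315. 250.]
top cheek 0.95 [ 0.626 -0.01   0.009] [314. 250.]
top block_mid 0.95 [ 0.646 -0.043  0.063] [327. 239.]
top block_mid 0.68 [ 0.416 -0.118  0.045] [358. 330.]
top block_mid 0.6 [ 0.853 -0.023  0.045] [318. 162.]
top wedge_mid 0.91 [ 0.501 -0.421  0.033] [475. 294.]
top wedge_mid 0.67 [ 0.474 -0.279  0.031] [420. 306.]
top wedge_end 0.81 [ 0.47  -0.272  0.027] [417. 307.]
top wedge_end 0.63 [ 0.502 -0.434  0.032] [480. 294.]
top file_mid 0.59 [0.492 0.256 0.013] [213. 302.]
top file_mid 0.45 [0.689 0.244 0.084] [212. 222.]
top brick_mid 0.79 [ 0.698 -0.263  0.051] [412. 218.]
top jar_mid 0.79 [0.685 0.243 0.086] [212. 223.]
scene fence 0.72 [ 0.665 -0.038  0.011] [332. 274.]
scene stop 0.95 [ 0.668 -0.04   0.011] [332. 275.]
scene stop 0.27 [ 0.479 -0.279  0.032] [174. 257.]
scene cheek 0.63 [ 0.668 -0.04   0.006] [332. 277.]
scene block_mid 0.96 [ 0.655 -0.049  0.054] [325. 261.]
scene block_mid 0.87 [ 0.867 -0.032  0.043] [400. 348.]
scene block_mid 0.58 [ 0.433 -0.125  0.048] [232. 201
[... 523 characters left out ...]
.28390402,  0.46857552, -0.04860471,  1.53251499,  0.02409341,
        1.14098116, -0.08228843]), 'qd': array([-0.00048152, -0.00087862, -0.00132642, -0.00028339, -0.00096692,
       -0.00019858, -0.00074484]), 'joint_efforts': array([ 5.52636175e-04, -5.07835114e+01, -8.05981108e-02, -2.36458308e+01,
       -6.13094587e-02,  3.09367804e-02, -1.41224398e-06]), 'position': array([0.2095911 , 0.64165308, 0.22258302]), 'eef_rot': array([ 0.24790603,  1.55658561, -0.24773247]), 'ft_force': array([ 0.34542234, -0.37498739, -0.11903452]), 'torque': array([0.00908176, 0.01934596, 0.01053627]), 'finger_gap': 1.0024251082266935}
[[-0.     0.311  0.951]
 [ 0.     0.951 -0.311]
 [-1.     0.    -0.   ]]
```

View pics/top0.png

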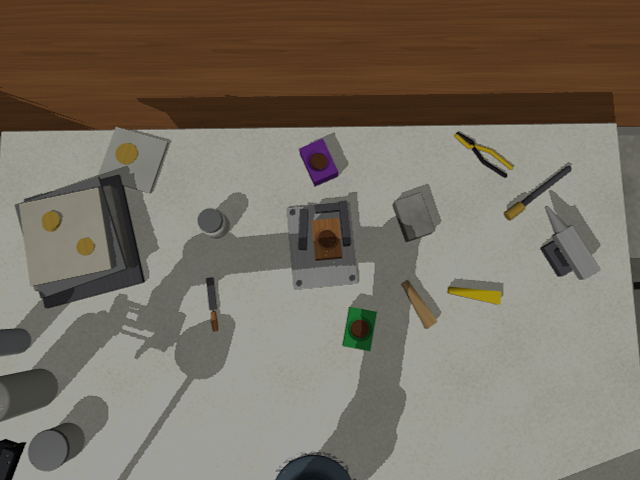

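View pics/scene0.png

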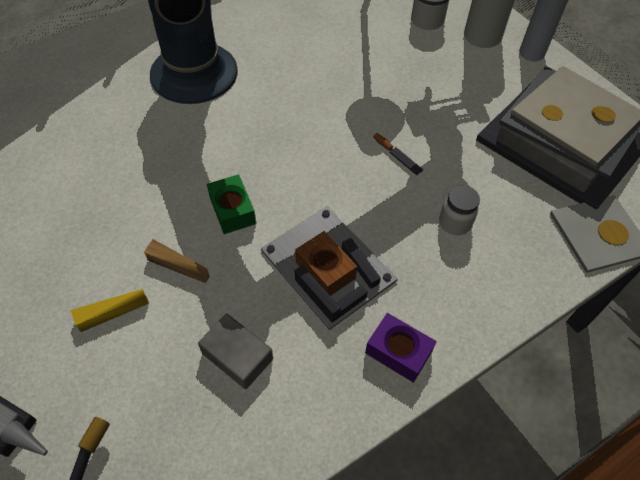

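```bash
python3 - <<'E'
from h import *
im=imaging.get_image("top");I=im["image"]
crop=cv2.resize(I[190:345,265:515],None,fx=3.2,fy=3.2,interpolation=cv2.INTER_CUBIC);cv2.imwrite("pics/crop1.png",crop)
for n,z in(("wedge_mid",.032),("block_mid",.058),("stop",.01)):
    for r in imaging.cut_out(n,"top")[:3]:
        m=r["mask"].astype(np.uint8);rc=cv2.minAreaRect(cv2.findNonZero(m))
        P=[back(im,p,z)[:2].round(4).tolist() for p in cv2.boxPoints(rc)]
        print(n,round(r["confidence"],2),np.round(rc[0]),P,np.mean(P,0).round(4))
im=imaging.get_image("wrist");print(im["R"],im["t"],im["camera_matrix"])
E
```

```text
wedge_mid 0.89 [473. 293.] [[0.4983, -0.3455], [0.5335, -0.3531], [0.5087, -0.4886], [0.4737, -0.4805]] [ 0.5036 -0.4169]
wedge_mid 0.59 [416. 304.] [[0.5263, -0.2211], [0.5437, -0.2485], [0.4328, -0.3177], [0.4158, -0.2905]] [ 0.4796 -0.2694]
block_mid 0.92 [317. 162.] [[0.8857, 0.0362], [0.9187, -0.0326], [0.8127, -0.0796], [0.7805, -0.0114]] [ 0.8494 -0.0218]
block_mid 0.77 [359. 328.] [[0.3785, -0.0732], [0.4777, -0.0927], [0.464, -0.1654], [0.365, -0.1452]] [ 0.4213 -0.1191]
block_mid 0.7 [326. 239.] [[0.6957, -0.0023], [0.7011, -0.0724], [0.5966, -0.0798], [0.5913, -0.0105]] [ 0.6462 -0.0412]
stop 0.58 [321. 245.] [[0.7422, 0.0697], [0.7577, -0.1036], [0.5354, -0.1212], [0.5207, 0.0482]] [ 0.639  -0.0267]
[[ 0.31084866  0.95045814 -0.00156201]
 [ 0.92041447 -0.30061208  0.24993917]
 [ 0.23708716 -0.07913095 -0.96826028]] [-0.67428936 -0.03048747  0.39106532] [[348.76357789   0.         318.99920992]
 [  0.         348.76357789 240.1326435 ]
 [  0.           0.           1.        ]]
```

View pics/crop1.png

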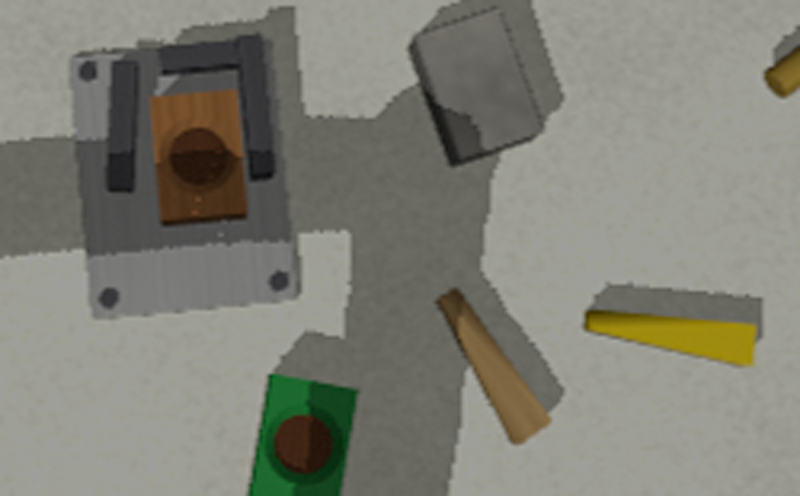

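Brown block is at top pixel (327,240), inside the frame, and the natural-wood wedge is at (416,304). The green (358,330) and purple (318,162) blocks and the yellow wedge (475,295) are look-alikes; the crop confirms this. Next I move over the frame for a closer wrist view.

```bash
R='{"dx":20,"dy":-606,"dz":598,"ax":-0.39,"hand":1}'; python3 -m creep '[{"dx":20,"dy":-606,"dz":598,"ax":-0.39},{"dx":20,"dy":-606,"dz":598,"ax":-0.39},{"dx":20,"dy":-606,"dz":598,"ax":-0.39},{"dx":20,"dy":-606,"dz":598,"ax":-0.39},{"dx":20,"dy":-606,"dz":598,"ax":-0.39},{"dx":20,"dy":-606,"dz":598,"ax":-0.39},{"dx":20,"dy":-606,"dz":598,"ax":-0.39},{"dx":20,"dy":-606,"dz":598,"ax":-0.39},{"dx":20,"dy":-606,"dz":598,"ax":-0.39},{"dx":20,"dy":-606,"dz":598,"ax":-0.39},{"dx":20,"dy":-606,"dz":598,"ax":-0.39},{"dx":20,"dy":-606,"dz":598,"ax":-0.39},{"dx":20,"dy":-606,"dz":598,"ax":-0.39},{"dx":20,"dy":-606,"dz":598,"ax":-0.39},{"dx":20,"dy":-606,"dz":598,"ax":-0.39},{"dx":20,"dy":-606,"dz":598,"ax":-0.39},{"dx":20,"dy":-606,"dz":598,"ax":-0.39},{"dx":20,"dy":-606,"dz":598,"ax":-0.39},{"dx":20,"dy":-606,"dz":598,"ax":-0.39},{"dx":20,"dy":-606,"dz":598,"ax":-0.39}]'
python3 - <<'E'
from h import *
o=status.get_obs();print(o["t"],o["position"],o["qpos"].round(2));print(Ro.from_rotvec(o["eef_rot"]).as_matrix().round(3))
E
```

```text
1.25 [0.20959799 0.64165506 0.22256753] [-1.28  0.47 -0.05  1.53  0.02  1.14 -0.08]
[[-0.     0.311  0.951]
 [ 0.     0.951 -0.311]
 [-1.     0.    -0.   ]]schema error: expected keys dx, dy, dz, ax, ay, az, hand
```

```bash
python3 -m creep '[{"dx":20,"dy":-606,"dz":598,"ax":-0.39,"ay":0,"az":0,"hand":1},{"dx":20,"dy":-606,"dz":598,"ax":-0.39,"ay":0,"az":0,"hand":1},{"dx":20,"dy":-606,"dz":598,"ax":-0.39,"ay":0,"az":0,"hand":1},{"dx":20,"dy":-606,"dz":598,"ax":-0.39,"ay":0,"az":0,"hand":1},{"dx":20,"dy":-606,"dz":598,"ax":-0.39,"ay":0,"az":0,"hand":1},{"dx":20,"dy":-606,"dz":598,"ax":-0.39,"ay":0,"az":0,"hand":1},{"dx":20,"dy":-606,"dz":598,"ax":-0.39,"ay":0,"az":0,"hand":1},{"dx":20,"dy":-606,"dz":598,"ax":-0.39,"ay":0,"az":0,"hand":1},{"dx":20,"dy":-606,"dz":598,"ax":-0.39,"ay":0,"az":0,"hand":1},{"dx":20,"dy":-606,"dz":598,"ax":-0.39,"ay":0,"az":0,"hand":1},{"dx":20,"dy":-606,"dz":598,"ax":-0.39,"ay":0,"az":0,"hand":1},{"dx":20,"dy":-606,"dz":598,"ax":-0.39,"ay":0,"az":0,"hand":1},{"dx":20,"dy":-606,"dz":598,"ax":-0.39,"ay":0,"az":0,"hand":1},{"dx":20,"dy":-606,"dz":598,"ax":-0.39,"ay":0,"az":0,"hand":1},{"dx":20,"dy":-606,"dz":598,"ax":-0.39,"ay":0,"az":0,"hand":1},{"dx":20,"dy":-606,"dz":598,"ax":-0.39,"ay":0,"az":0,"hand":1},{"dx":20,"dy":-606,"dz":598,"ax":-0.39,"ay":0,"az":0,"hand":1},{"dx":20,"dy":-606,"dz":598,"ax":-0.39,"ay":0,"az":0,"hand":1},{"dx":20,"dy":-606,"dz":598,"ax":-0.39,"ay":0,"az":0,"hand":1},{"dx":20,"dy":-606,"dz":598,"ax":-0.39,"ay":0,"az":0,"hand":1}]'
python3 - <<'E'
from h import *
o=status.get_obs();print(o["t"],o["position"],o["qpos"].round(2));print(Ro.from_rotvec(o["eef_rot"]).as_matrix().round(3))
im=imaging.get_image("wrist");cv2.imwrite("pics/w1.png",im["image"]);np.savez("w1.npz",**im)
for n,z in(("wedge_mid",.032),("block_mid",.058),("stop",.01)):
    for r in imaging.cut_out(n,"wrist")[:3]:
        m=r["mask"].astype(np.uint8);rc=cv2.minAreaRect(cv2.findNonZero(m))
        print(n,round(r["confidence"],2),np.round(rc[0]))
E
```

```text
t: 3.25
position: [0.5896, -0.1186, 0.2023]
eef_rot: [-0.059, 1.571, 0.061]
ft_force: [-0.2, 0.7, 0.3]
finger_gap: 1.0
3.25 [ 0.58955384 -0.11856653  0.20231296] [-0.09  0.37  0.29  1.75 -0.12  1.04  1.89]
[[-0.001 -0.076  0.997]
 [ 0.001  0.997  0.076]
 [-1.     0.001 -0.   ]]
wedge_mid 0.86 [157.  84.]
wedge_mid 0.68 [ 40. 113.]
wedge_mid 0.66 [392. 288.]
block_mid 0.97 [323.  40.]
block_mid 0.77 [392. 288.]
stop 0.71 [402. 263.]
```

View pics/w1.png

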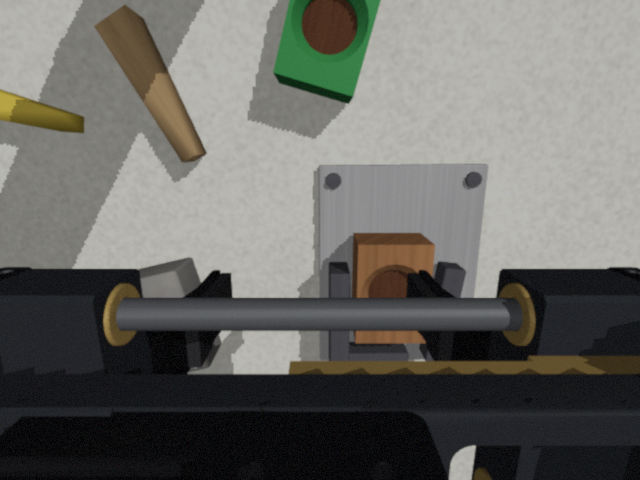

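```bash
python3 - <<'E'
from h import *
im=dict(np.load("w1.npz"));I=im["image"]
for nm,uv,z in(("mouth-",(319,165),.01),("mouth+",(488,164),.01),("edge-",(320,350),.01),("edge+",(479,250),.01),("blk-bot",(355,234),.01),("blk+bot",(433,234),.01),("blk-top",(354,246),.058),("blk+top",(433,244),.058),("wthin",(205,153),.032),("wthin2",(180,162),.032)):
    print(nm,back(im,uv,z)[:2].round(4))
cv2.imwrite("pics/crop2.png",np.hstack([cv2.resize(I[0:170,90:215],(400,544),interpolation=2),cv2.resize(I[155:360,315:490],(400,469),interpolation=2)[:469] if 0 else cv2.resize(I[155:362,330-15:490-15+13],(400,544),interpolation=2)]))
t=imaging.get_image("top")
for nm,uv,z in(("far+",(287.5,207.8),.01),("m+",(294.1,289.4),.01),("m-",(358.75,282.8),.01)): print(nm,back(t,uv,z)[:2].round(4))
E
```

```text
mouth- [ 0.5358 -0.1231]
mouth+ [0.5221 0.0445]
edge- [ 0.742  -0.1063]
edge+ [0.6107 0.0524]
blk-bot [ 0.6033 -0.0802]
blk+bot [0.5972 0.0012]
blk-top [ 0.6036 -0.0859]
blk+top [ 0.5963 -0.0143]
wthin [ 0.532  -0.2292]
wthin2 [ 0.5419 -0.2525]
far+ [0.739  0.0606]
m+ [0.5213 0.0442]
m- [ 0.536  -0.1252]
```

View pics/crop2.png

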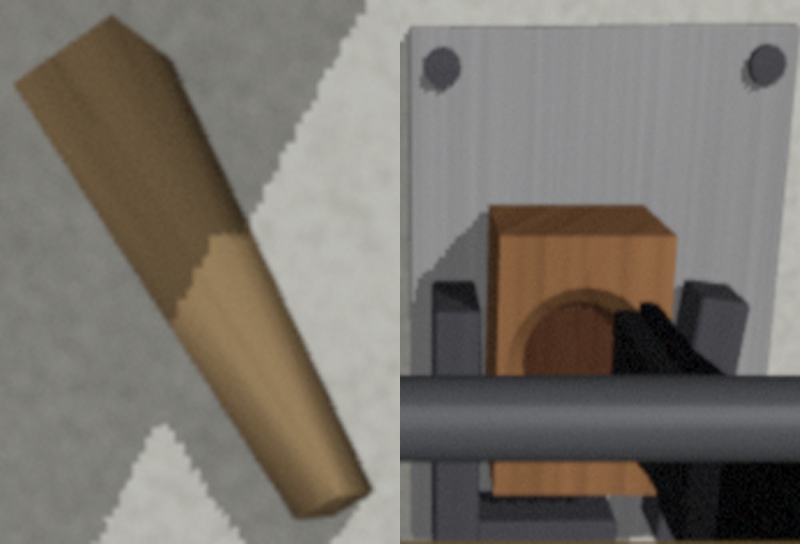

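Two cameras agree on the plate corners to within 2 mm: frame origin is about (0.638, -0.0315) with yaw 4.6°. The block is about 24 mm from the stop and 6 mm from the fence. I shut the fingers and go down behind the block.

```bash
python3 -m creep '[{"dx":30,"dy":40,"dz":-15,"ax":0,"ay":0,"az":0,"hand":0},{"dx":60,"dy":65,"dz":-15,"ax":0,"ay":0,"az":0,"hand":0},{"dx":100,"dy":65,"dz":-15,"ax":0,"ay":0,"az":0,"hand":0},{"dx":140,"dy":65,"dz":-15,"ax":0,"ay":0,"az":0,"hand":0},{"dx":172,"dy":65,"dz":-15,"ax":0,"ay":0,"az":0,"hand":0},{"dx":172,"dy":65,"dz":-15,"ax":0,"ay":0,"az":0,"hand":0},{"dx":172,"dy":65,"dz":-15,"ax":0,"ay":0,"az":0,"hand":0}]'
python3 -m creep '[{"dx":0,"dy":0,"dz":10,"ax":0,"ay":0,"az":0,"hand":0},{"dx":0,"dy":0,"dz":20,"ax":0,"ay":0,"az":0,"hand":0},{"dx":0,"dy":0,"dz":26,"ax":0,"ay":0,"az":0,"hand":0},{"dx":0,"dy":0,"dz":32,"ax":0,"ay":0,"az":0,"hand":0},{"dx":0,"dy":0,"dz":37,"ax":0,"ay":0,"az":0,"hand":0},{"dx":0,"dy":0,"dz":40,"ax":0,"ay":0,"az":0,"hand":0},{"dx":0,"dy":0,"dz":42,"ax":0,"ay":0,"az":0,"hand":0}]'
```

```text
t: 4.2
position: [0.5703, -0.0561, 0.031]
eef_rot: [-0.059, 1.57, 0.059]
ft_force: [-0.0, -0.2, 0.3]
finger_gap: 0.45
t: 4.9
position: [0.6115, -0.0529, 0.0301]
eef_rot: [-0.058, 1.571, 0.059]
ft_force: [-3.1, 1.6, -0.3]
finger_gap: 0.004
```

```bash
python3 -m creep '[{"dx":0,"dy":0,"dz":2,"ax":0,"ay":0,"az":0,"hand":0},{"dx":0,"dy":0,"dz":4,"ax":0,"ay":0,"az":0,"hand":0},{"dx":0,"dy":0,"dz":4,"ax":0,"ay":0,"az":0,"hand":0}]'
python3 -m creep '[{"dx":0,"dy":0,"dz":1,"ax":0,"ay":0,"az":0,"hand":0},{"dx":0,"dy":0,"dz":1.5,"ax":0,"ay":0,"az":0,"hand":0}]'
```

```text
t: 5.2
position: [0.6142, -0.0531, 0.0302]
eef_rot: [-0.058, 1.574, 0.059]
ft_force: [-6.2, 1.6, 2.4]
finger_gap: 0.008
t: 5.4
position: [0.6142, -0.0531, 0.0302]
eef_rot: [-0.057, 1.577, 0.059]
ft_force: [-10.0, 1.7, 7.0]
finger_gap: 0.005
```

```bash
python3 -m creep '[{"dx":0,"dy":0,"dz":-12,"ax":0,"ay":0,"az":0,"hand":0},{"dx":-30,"dy":0,"dz":-14,"ax":0,"ay":0,"az":0,"hand":0},{"dx":-60,"dy":0,"dz":-14,"ax":0,"ay":0,"az":0,"hand":0},{"dx":-60,"dy":40,"dz":10,"ax":0,"ay":0,"az":0,"hand":0},{"dx":-60,"dy":75,"dz":40,"ax":0,"ay":0,"az":0,"hand":0},{"dx":-60,"dy":75,"dz":58,"ax":0,"ay":0,"az":0,"hand":0},{"dx":-40,"dy":75,"dz":58,"ax":0,"ay":0,"az":0,"hand":0},{"dx":-14,"dy":75,"dz":58,"ax":0,"ay":0,"az":0,"hand":0},{"dx":-14,"dy":75,"dz":58,"ax":0,"ay":0,"az":0,"hand":0}]'
python3 -m creep '[{"dx":0,"dy":-10,"dz":0,"ax":0,"ay":0,"az":0,"hand":0},{"dx":0,"dy":-17,"dz":0,"ax":0,"ay":0,"az":0,"hand":0},{"dx":0,"dy":-20,"dz":0,"ax":0,"ay":0,"az":0,"hand":0},{"dx":0,"dy":-22,"dz":0,"ax":0,"ay":0,"az":0,"hand":0},{"dx":0,"dy":-24,"dz":0,"ax":0,"ay":0,"az":0,"hand":0},{"dx":0,"dy":-26,"dz":0,"ax":0,"ay":0,"az":0,"hand":0}]'
```

```text
t: 6.3
position: [0.668, 0.0256, 0.0415]
eef_rot: [-0.059, 1.574, 0.057]
ft_force: [-0.9, 0.1, -0.2]
finger_gap: 0.007
t: 6.9
position: [0.6718, 0.0004, 0.0448]
eef_rot: [-0.058, 1.569, 0.059]
ft_force: [0.3, 0.2, -0.2]
finger_gap: 0.004
```

```bash
python3 -m creep '[{"dx":0,"dy":-2,"dz":0,"ax":0,"ay":0,"az":0,"hand":0},{"dx":0,"dy":-4,"dz":0,"ax":0,"ay":0,"az":0,"hand":0},{"dx":0,"dy":-4,"dz":0,"ax":0,"ay":0,"az":0,"hand":0}]'
python3 - <<'E'
from h import *
t=imaging.get_image("top");s=imaging.get_image("scene")
a=cv2.resize(t["image"][190:300,275:370],(400,463),interpolation=2);b=cv2.resize(s["image"][200:330,250:405],(400,335),interpolation=2)
b=np.vstack([b,np.zeros((128,400,3),np.uint8)]);cv2.imwrite("pics/c3.png",np.hstack([a,b]))
E
```

```text
t: 7.2
position: [0.6718, -0.0025, 0.0445]
eef_rot: [-0.058, 1.57, 0.06]
ft_force: [0.0, 2.4, 1.5]
finger_gap: 0.005
```

View pics/c3.png

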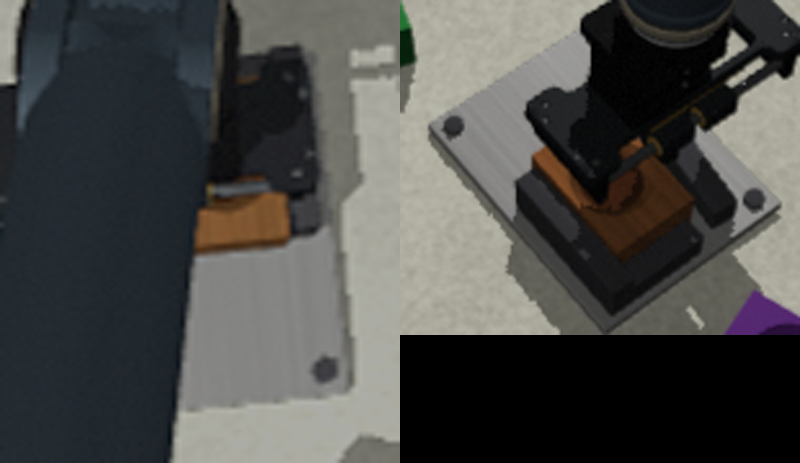

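The pictures show the block close to the stop and the fence, with the shut fingers over the cheek. I push on until the fence resists.

```bash
python3 -m creep '[{"dx":0,"dy":-1.5,"dz":0,"ax":0,"ay":0,"az":0,"hand":0},{"dx":0,"dy":-3,"dz":0,"ax":0,"ay":0,"az":0,"hand":0},{"dx":0,"dy":-3,"dz":0,"ax":0,"ay":0,"az":0,"hand":0}]'
python3 -m creep '[{"dx":0,"dy":-1.5,"dz":0,"ax":0,"ay":0,"az":0,"hand":0},{"dx":0,"dy":-2.5,"dz":0,"ax":0,"ay":0,"az":0,"hand":0},{"dx":0,"dy":-2.5,"dz":0,"ax":0,"ay":0,"az":0,"hand":0}]'
```

```text
t: 7.6
position: [0.6719, -0.0025, 0.0446]
eef_rot: [-0.056, 1.571, 0.064]
ft_force: [-1.4, 7.1, 2.2]
finger_gap: 0.006
t: 7.9
position: [0.6719, -0.0026, 0.0446]
eef_rot: [-0.055, 1.571, 0.067]
ft_force: [-2.9, 11.2, 3.1]
finger_gap: 0.008
```

```bash
python3 -m creep '[{"dx":0,"dy":15,"dz":0,"ax":0,"ay":0,"az":0,"hand":0},{"dx":-25,"dy":17,"dz":0,"ax":0,"ay":0,"az":0,"hand":0},{"dx":-45,"dy":17,"dz":-20,"ax":0,"ay":0,"az":0,"hand":0},{"dx":-45,"dy":0,"dz":-60,"ax":0,"ay":0,"az":0,"hand":0},{"dx":-45,"dy":-40,"dz":-82,"ax":0,"ay":0,"az":0,"hand":0},{"dx":-20,"dy":-40,"dz":-82,"ax":0,"ay":0,"az":0,"hand":0},{"dx":14,"dy":-40,"dz":-82,"ax":0,"ay":0,"az":0,"hand":0},{"dx":14,"dy":-40,"dz":-82,"ax":0,"ay":0,"az":0,"hand":0}]'
python3 -m creep '[{"dx":0,"dy":0,"dz":10,"ax":0,"ay":0,"az":0,"hand":0},{"dx":0,"dy":0,"dz":17,"ax":0,"ay":0,"az":0,"hand":0},{"dx":0,"dy":0,"dz":20,"ax":0,"ay":0,"az":0,"hand":0},{"dx":0,"dy":0,"dz":23,"ax":0,"ay":0,"az":0,"hand":0},{"dx":0,"dy":0,"dz":23,"ax":0,"ay":0,"az":0,"hand":0}]'
```

```text
t: 8.7
position: [0.59, -0.0559, 0.027]
eef_rot: [-0.058, 1.578, 0.057]
ft_force: [-0.9, 0.1, 0.2]
finger_gap: 0.006
t: 9.2
position: [0.6143, -0.0537, 0.0311]
eef_rot: [-0.058, 1.575, 0.059]
ft_force: [-7.4, 0.2, 5.2]
finger_gap: 0.004
```

```bash
python3 -m creep '[{"dx":0,"dy":0,"dz":-15,"ax":0,"ay":0,"az":0,"hand":0},{"dx":-40,"dy":0,"dz":-20,"ax":0,"ay":0,"az":0,"hand":0},{"dx":-80,"dy":-20,"dz":-40,"ax":0,"ay":0,"az":0,"hand":1},{"dx":-110,"dy":-60,"dz":-58,"ax":0,"ay":0,"az":0,"hand":1},{"dx":-140,"dy":-100,"dz":-58,"ax":0,"ay":0,"az":0,"hand":1},{"dx":-170,"dy":-142,"dz":-58,"ax":0,"ay":0,"az":0,"hand":1},{"dx":-170,"dy":-142,"dz":-58,"ax":0,"ay":0,"az":0,"hand":1},{"dx":-170,"dy":-142,"dz":-58,"ax":0,"ay":0,"az":0,"hand":1}]'
cat >> h.py <<'E'
from scipy.optimize import minimize
def wedge_verts(p,z0):
    c,s=np.cos(p[2]),np.sin(p[2])
    L=[(-65,-12),(65,-12),(65,4),(-65,21)]
    return [(p[0]+(c*x-s*y)/1000,p[1]+(s*x+c*y)/1000,z) for x,y in L for z in(z0,z0+.032)]
def box_verts(p,z0,hx,hy,h):
    c,s=np.cos(p[2]),np.sin(p[2])
    return [(p[0]+c*x-s*y,p[1]+s*x+c*y,z) for x in(-hx,hx) for y in(-hy,hy) for z in(z0,z0+h)]
def fit(im,mask,vf,p0):
    m=mask.astype(np.uint8)
    def cost(p):
        P=np.array([proj(im,v) for v in vf(p)],np.float32);h=cv2.convexHull(P)
        b=np.zeros_like(m);cv2.fillConvexPoly(b,np.round(h*16).astype(np.int32),1,shift=4)
        return 1-(b&m).sum()/max(1,(b|m).sum())
    S=np.array([p0]+[np.add(p0,d) for d in((.012,0,0),(0,.012,0),(0,0,.1))])
    r=minimize(cost,p0,method="Nelder-Mead",options=dict(initial_simplex=S,xatol=1e-5,fatol=1e-4,maxiter=400))
    return r.x,1-r.fun
E
python3 - <<'E'
from h import *
o=status.get_obs();print(o["t"],o["position"])
im=imaging.get_image("wrist");cv2.imwrite("pics/w2.png",im["image"]);np.savez("w2.npz",**im)
for r in imaging.cut_out("wedge_mid","wrist")[:3]:
    m=r["mask"];print(round(r["confidence"],2),np.argwhere(m).mean(0).round()[::-1],*fit(im,m,lambda p:wedge_verts(p,0),[.4796,-.2694,.55]))
E
```

```text
t: 10.0
position: [0.5701, -0.2012, 0.2025]
eef_rot: [-0.057, 1.566, 0.055]
ft_force: [-0.2, 0.9, -0.5]
finger_gap: 0.464
10.0 [ 0.57006695 -0.20117605  0.20253616]
0.75 [ 79. 131.] [ 0.4796 -0.2694  0.55  ] 0.0
0.6 [239. 108.] [ 0.48117299 -0.27744888  0.59000073] 0.9796040791841631
```

View pics/w2.png

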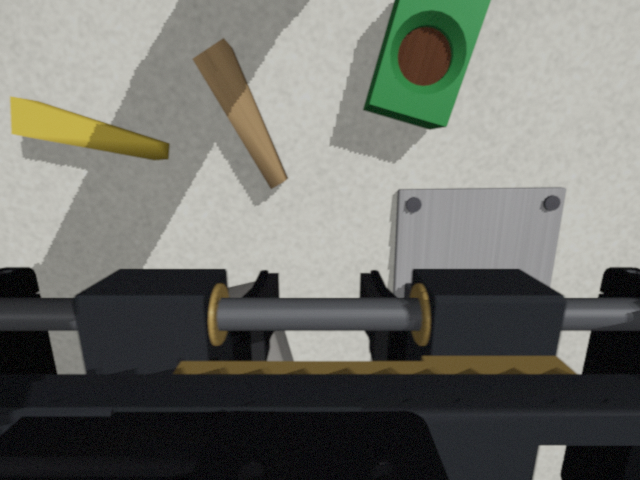

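The natural-wood wedge runs from pixel (215,50) to (280,185), and the yellow one is at (90,130). The wedge model fits its mask with IoU 0.98. I grip its thick half.

```bash
python3 -m creep '[{"dx":30,"dy":-30,"dz":-40,"ax":-0.14,"ay":0,"az":0,"hand":1},{"dx":60,"dy":-60,"dz":-80,"ax":-0.28,"ay":0,"az":0,"hand":1},{"dx":90,"dy":-84.5,"dz":-115,"ax":-0.42,"ay":0,"az":0,"hand":1},{"dx":120,"dy":-84.5,"dz":-126,"ax":-0.45,"ay":0,"az":0,"hand":1},{"dx":140,"dy":-84.5,"dz":-126,"ax":-0.45,"ay":0,"az":0,"hand":1},{"dx":140,"dy":-84.5,"dz":-126,"ax":-0.45,"ay":0,"az":0,"hand":1},{"dx":170,"dy":-84.5,"dz":-126,"ax":-0.45,"ay":0,"az":0,"hand":1},{"dx":192,"dy":-84.5,"dz":-126,"ax":-0.45,"ay":0,"az":0,"hand":1},{"dx":196,"dy":-84.5,"dz":-126,"ax":-0.45,"ay":0,"az":0,"hand":1},{"dx":196,"dy":-84.5,"dz":-126,"ax":-0.45,"ay":0,"az":0,"hand":1}]'
python3 - <<'E'
from h import *
o=status.get_obs();print(o["position"],Ro.from_rotvec(o["eef_rot"]).as_matrix()[:,2].round(4))
E
python3 -m creep '[{"dx":0,"dy":0,"dz":0,"ax":0,"ay":0,"az":0,"hand":0},{"dx":0,"dy":0,"dz":0,"ax":0,"ay":0,"az":0,"hand":0},{"dx":0,"dy":0,"dz":0,"ax":0,"ay":0,"az":0,"hand":0},{"dx":0,"dy":0,"dz":0,"ax":0,"ay":0,"az":0,"hand":0},{"dx":0,"dy":0,"dz":0,"ax":0,"ay":0,"az":0,"hand":0},{"dx":0,"dy":0,"dz":0,"ax":0,"ay":0,"az":0,"hand":0},{"dx":0,"dy":0,"dz":0,"ax":0,"ay":0,"az":0,"hand":0},{"dx":0,"dy":0,"dz":0,"ax":0,"ay":0,"az":0,"hand":0},{"dx":0,"dy":0,"dz":0,"ax":0,"ay":0,"az":0,"hand":0},{"dx":0,"dy":0,"dz":0,"ax":0,"ay":0,"az":0,"hand":0}]'
```

```text
t: 11.1
position: [0.451, -0.2915, 0.0047]
eef_rot: [-0.413, 1.531, 0.414]
ft_force: [-0.3, -0.2, 0.1]
finger_gap: 1.001
[ 0.45099263 -0.29150826  0.00467933] [8.642e-01 5.032e-01 2.000e-04]
t: 12.1
position: [0.4497, -0.293, 0.0045]
eef_rot: [-0.411, 1.532, 0.411]
ft_force: [-0.1, 0.6, -0.3]
finger_gap: 0.336
```

Gripped at 29 mm, which matches the expected width. I lift, and while the frame is clear I measure the homed block in the fixed cameras.

```bash
python3 -m creep '[{"dx":-30,"dy":0,"dz":0,"ax":0,"ay":0,"az":0,"hand":0},{"dx":-60,"dy":0,"dz":0,"ax":0,"ay":0,"az":0,"hand":0},{"dx":-80,"dy":0,"dz":0,"ax":0.14,"ay":0,"az":0,"hand":0},{"dx":-80,"dy":0,"dz":0,"ax":0.28,"ay":0,"az":0,"hand":0},{"dx":-80,"dy":0,"dz":0,"ax":0.42,"ay":0,"az":0,"hand":0},{"dx":-80,"dy":0,"dz":0,"ax":0.513,"ay":0,"az":0,"hand":0},{"dx":-80,"dy":0,"dz":0,"ax":0.513,"ay":0,"az":0,"hand":0}]'
python3 - <<'E'
from h import *
Fc=lambda p:((p[0]-.638)*.9968+(p[1]+.0315)*.0802,-(p[0]-.638)*.0802+(p[1]+.0315)*.9968)
for c in("top","scene"):
    im=imaging.get_image(c)
    for r in imaging.cut_out("block_mid",c)[:3]:
        x,q=fit(im,r["mask"],lambda p:box_verts(p,.01,.05,.035,.048),[.676,-.049,.08])
        if q>.3: print(c,round(r["confidence"],2),x.round(4),q,np.round(np.array(Fc(x))*1000,1))
    # plate: fit on frame mask
    for r in imaging.cut_out("stop",c)[:2]:
        x,q=fit(im,r["mask"],lambda p:box_verts(p,0,.11,.085,.010),[.638,-.0315,.08]);print("plate",c,x.round(4),q)
    cv2.imwrite(f"pics/{c}4.png",im["image"])
o=status.get_obs();print(o["t"],o["position"],Ro.from_rotvec(o["eef_rot"]).as_matrix()[:,2].round(4),o["finger_gap"])
t=cv2.imread("pics/top4.png")[195:295,280:370];s=cv2.imread("pics/scene4.png")[200:330,250:405]
cv2.imwrite("pics/c4.png",np.hstack([cv2.resize(t,(400,440),interpolation=2),cv2.resize(s,(400,440),interpolation=2)]))
E
```

```text
t: 12.8
position: [0.4496, -0.2927, 0.0843]
eef_rot: [-0.009, 1.571, 0.009]
ft_force: [0.7, -0.0, -0.5]
finger_gap: 0.339
top 0.63 [ 0.6743 -0.0453  0.0803] 0.9376053962900506 [ 35.1 -16.6]
plate top [ 0.639  -0.0278  0.0952] 0.7592286501377411
plate top [ 0.638  -0.0315  0.08  ] 0.0
scene 0.87 [ 0.6687 -0.0389  0.1096] 0.7953378111418412 [30.  -9.9]
plate scene [ 0.6404 -0.0301  0.0979] 0.7310126582278481
13.1 [ 0.44965778 -0.2929815   0.08439457] [ 9.999e-01  1.190e-02 -2.000e-04] 0.3360664631418185
```

View pics/c4.png

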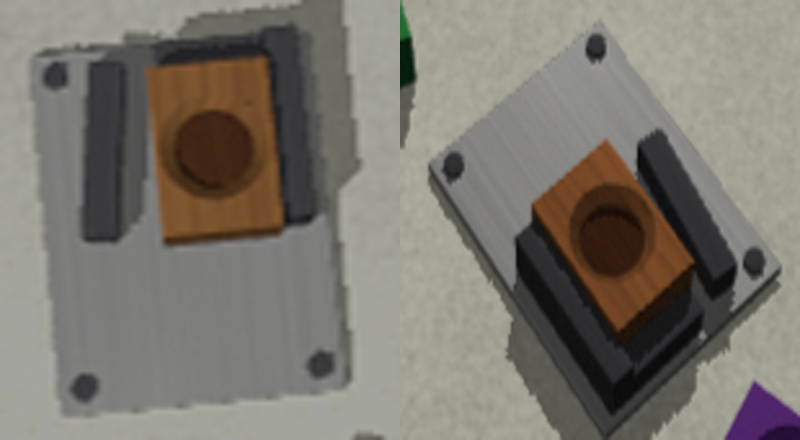

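The block sits flush against the stop and the fence in both views. I cross-check the slot position using the cheek and block corners in the top view.

```bash
python3 - <<'E'
from h import *
im=imaging.get_image("top")
px=lambda a,b:(280+a/4.4444-.4,195+b/4.4-.4)
W=[];F=[]
for n,uv,f in(("m+",(62,415),(-110,85,10)),("m-",(348,388),(-110,-85,10)),("far+",(32,57),(110,85,10)),("cheek in",(117,241),(-10,41,36)),("cheek out",(82,240),(-10,63,36)),("cheek far in",(127,63),(95,27.3,36)),("blk m+",(165,243),(-15,15,58)),("blk m-",(284,234),(-15,-55,58)),("blk f+",(147,69),(85,15,58)),("blk f-",(268,57),(85,-55,58))):
    w=back(im,px(*uv),f[2]/1000)[:2];W.append(w);F.append(f[:2])
W=np.array(W);F=np.array(F)/1000
def sol(idx):
    a=W[idx];b=F[idx];H=(b-b.mean(0)).T@(a-a.mean(0));th=np.arctan2(H[0,1]-H[1,0],H[0,0]+H[1,1])
    R=np.array([[np.cos(th),-np.sin(th)],[np.sin(th),np.cos(th)]]);t=a.mean(0)-R@b.mean(0)
    return th,t,R
for idx in([0,1,2],[3,4,5],[6,7,8,9],list(range(10))):
    th,t,R=sol(idx);print(th.round(4),t.round(4),((W[idx]-t-F[idx]@R.T)*1000).round(1).tolist())
E
```

```text
0.0795 [ 0.6383 -0.0303] [[0.7, -0.1], [0.7, 0.8], [-1.4, -0.7]]
0.0688 [ 0.6369 -0.0297] [[-1.1, 0.7], [1.3, -0.9], [-0.2, 0.3]]
0.0778 [ 0.636  -0.0299] [[-1.3, -1.1], [-2.5, 0.6], [1.6, 0.4], [2.2, 0.1]]
0.0766 [ 0.637 -0.03 ] [[1.7, -0.7], [2.2, 0.2], [-0.4, -0.7], [-1.0, 1.1], [1.6, -0.5], [-0.1, -0.1], [-2.3, -1.0], [-3.5, 0.7], [0.5, 0.6], [1.2, 0.3]]
```

```bash
python3 -m creep '[{"dx":0,"dy":45,"dz":10,"ax":0,"ay":0,"az":0,"hand":0},{"dx":0,"dy":90,"dz":20,"ax":0,"ay":0,"az":0,"hand":0},{"dx":0,"dy":135,"dz":30,"ax":0,"ay":0,"az":0,"hand":0},{"dx":0,"dy":180,"dz":40,"ax":0,"ay":0,"az":0,"hand":0},{"dx":0,"dy":225,"dz":50,"ax":0,"ay":0,"az":0,"hand":0},{"dx":0,"dy":265,"dz":59,"ax":0,"ay":0,"az":0,"hand":0},{"dx":0,"dy":284.5,"dz":59,"ax":0,"ay":0,"az":0,"hand":0},{"dx":20,"dy":284.5,"dz":59,"ax":0,"ay":0,"az":0,"hand":0},{"dx":45,"dy":284.5,"dz":59,"ax":0,"ay":0,"az":0,"hand":0},{"dx":60,"dy":284.5,"dz":59,"ax":0,"ay":0,"az":0,"hand":0},{"dx":66,"dy":284.5,"dz":59,"ax":0,"ay":0,"az":0,"hand":0},{"dx":66,"dy":284.5,"dz":59,"ax":0,"ay":0,"az":0,"hand":0},{"dx":66,"dy":284.5,"dz":59,"ax":0,"ay":0,"az":0,"hand":0}]'
python3 - <<'E'
from h import *
im=imaging.get_image("wrist");np.savez("w5.npz",**im)
o=status.get_obs();h=Ro.from_rotvec(o["eef_rot"]).as_matrix()[:,2];print(h.round(4))
O=np.array([.637,-.030]);th=.078;R=np.array([[np.cos(th),-np.sin(th)],[np.sin(th),np.cos(th)]])
for r in imaging.cut_out("wedge_mid","wrist")[:2]:
    x,q=fit(im,r["mask"],lambda p:wedge_verts(p,o["position"][2]-.0045),[.54,-.005,.08]);print("wedge",x.round(4),round(q,3),(R.T@(x[:2]-O)*1000).round(1))
cv2.imwrite("pics/w5.png",im["image"])
E
```

```text
t: 14.45
position: [0.5062, -0.0079, 0.0191]
eef_rot: [-0.009, 1.57, 0.009]
ft_force: [-0.3, 1.1, -1.0]
finger_gap: 0.34
[0.9999 0.011  0.0016]
wedge [ 0.5423 -0.009   0.0617] 0.458 [-92.8  28.4]
```

View pics/w5.png

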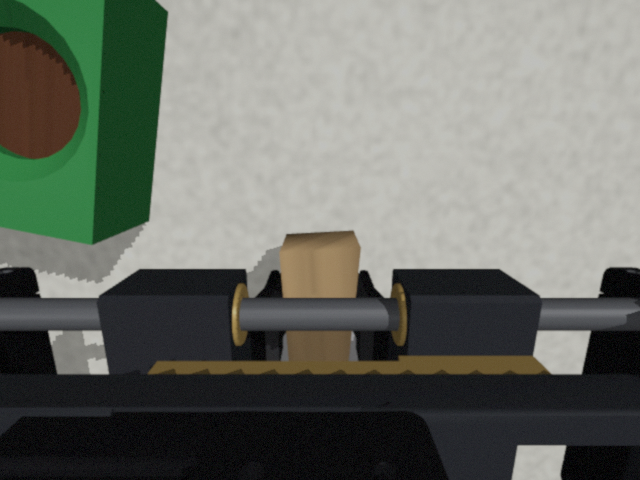

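The wedge is square in the jaws. Only its thick end shows, at about (320,240). I slide it in along the frame's x.

```bash
python3 -m creep '[{"dx":0,"dy":1,"dz":15,"ax":0,"ay":0,"az":0,"hand":0},{"dx":0,"dy":1.7,"dz":25,"ax":0,"ay":0,"az":0,"hand":0},{"dx":0,"dy":2.3,"dz":34,"ax":0,"ay":0,"az":0,"hand":0},{"dx":0,"dy":2.7,"dz":40,"ax":0,"ay":0,"az":0,"hand":0},{"dx":0,"dy":3,"dz":44,"ax":0,"ay":0,"az":0,"hand":0},{"dx":2,"dy":3,"dz":44,"ax":0,"ay":0,"az":0,"hand":0},{"dx":2,"dy":3,"dz":44,"ax":0,"ay":0,"az":0,"hand":0}]'
python3 - <<'E'
from h import *
O=np.array([.637,-.030]);th=.078;R=np.array([[np.cos(th),-np.sin(th)],[np.sin(th),np.cos(th)]])
p=status.get_obs()["position"];print((R.T@(p[:2]-O)*1000).round(1))
t=imaging.get_image("top")["image"][195:295,280:370];s=imaging.get_image("scene")["image"][200:330,250:405]
cv2.imwrite("pics/c6.png",np.hstack([cv2.resize(t,(400,440),interpolation=2),cv2.resize(s,(400,440),interpolation=2)]))
E
```

```text
t: 15.25
position: [0.5488, -0.0043, 0.0161]
eef_rot: [-0.009, 1.572, 0.009]
ft_force: [-0.7, 0.2, -1.0]
finger_gap: 0.34
[-85.9  32.5]
```

View pics/c6.png

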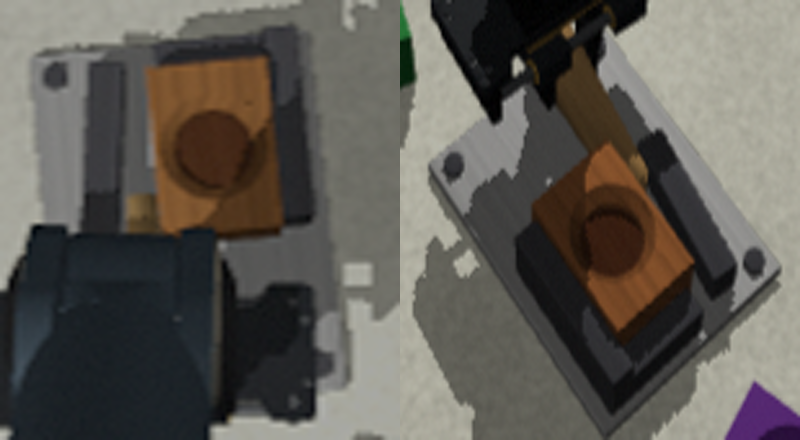

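```bash
python3 -m creep '[{"dx":1,"dy":0,"dz":0,"ax":0,"ay":0,"az":0,"hand":0},{"dx":1,"dy":0,"dz":0,"ax":0,"ay":0,"az":0,"hand":0.6},{"dx":1,"dy":0,"dz":0,"ax":0,"ay":0,"az":0,"hand":0.6},{"dx":1,"dy":0,"dz":0,"ax":0,"ay":0,"az":0,"hand":0.6},{"dx":1,"dy":0,"dz":0,"ax":0,"ay":0,"az":0,"hand":0.6},{"dx":1,"dy":0,"dz":0,"ax":0,"ay":0,"az":0,"hand":0.6},{"dx":-20,"dy":0,"dz":0,"ax":0,"ay":0,"az":0,"hand":0.6},{"dx":-60,"dy":0,"dz":0,"ax":0,"ay":0,"az":0,"hand":0.6},{"dx":-80,"dy":0,"dz":-20,"ax":0,"ay":0,"az":0,"hand":0},{"dx":-80,"dy":-3,"dz":-60,"ax":-0.065,"ay":0,"az":0,"hand":0},{"dx":-80,"dy":-3,"dz":-60,"ax":-0.065,"ay":0,"az":0,"hand":0},{"dx":-80,"dy":-3,"dz":-60,"ax":-0.065,"ay":0,"az":0,"hand":0},{"dx":-80,"dy":-3,"dz":-60,"ax":-0.065,"ay":0,"az":0,"hand":0},{"dx":-80,"dy":-3,"dz":-60,"ax":-0.065,"ay":0,"az":0,"hand":0}]'
python3 - <<'E'
from h import *
O=np.array([.637,-.030]);th=.078;R=np.array([[np.cos(th),-np.sin(th)],[np.sin(th),np.cos(th)]])
o=status.get_obs();print((R.T@(o["position"][:2]-O)*1000).round(1),Ro.from_rotvec(o["eef_rot"]).as_matrix()[:,2].round(3))
for c in("wrist","top"):
  im=imaging.get_image(c)
  for r in imaging.cut_out("wedge_mid",c)[:2]:
    x,q=fit(im,r["mask"],lambda p:wedge_verts(p,.010),[.585,-.004,.08]);print(c,x.round(4),round(q,3),(R.T@(x[:2]-O)*1000).round(1))
s=imaging.get_image("scene")["image"][160:330,230:405]
cv2.imwrite("pics/c7.png",np.hstack([cv2.resize(imaging.get_image("wrist")["image"],(400,440)),cv2.resize(s,(400,440),interpolation=2)]))
E
```

```text
t: 16.75
position: [0.4907, -0.0079, 0.0964]
eef_rot: [-0.06, 1.569, 0.06]
ft_force: [0.3, 0.4, 0.4]
finger_gap: 0.136
[-144.2   33.5] [0.997 0.076 0.001]
wrist [ 0.5849 -0.0011  0.1149] 0.196 [-49.7  32.9]
top [ 0.5918 -0.0035  0.0626] 0.55 [-43.   29.9]
top [ 0.585 -0.004  0.08 ] 0.0 [-49.8  30. ]
```

View pics/c7.png

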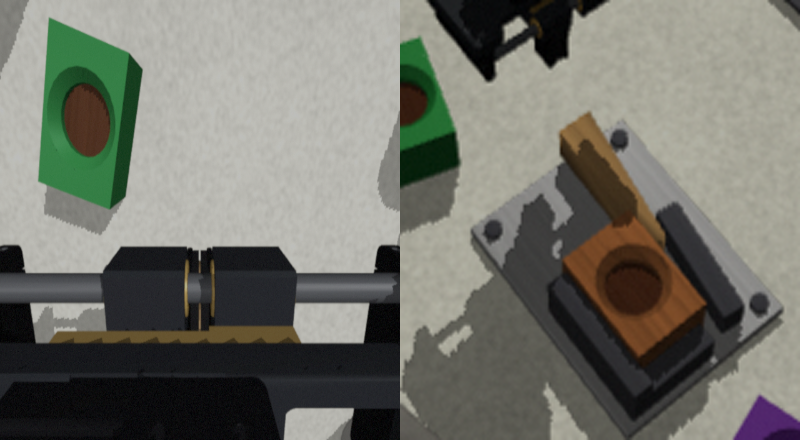

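The wedge is free in the slot, with the thick end standing clear. Now I go down behind it and push on the thick end.

```bash
python3 -m creep '[{"dx":35,"dy":0,"dz":0,"ax":0,"ay":0,"az":0,"hand":0},{"dx":60,"dy":0,"dz":0,"ax":0,"ay":0,"az":0,"hand":0},{"dx":68,"dy":0,"dz":0,"ax":0,"ay":0,"az":0,"hand":0},{"dx":68,"dy":0,"dz":8,"ax":0,"ay":0,"az":0,"hand":0},{"dx":68,"dy":0,"dz":16,"ax":0,"ay":0,"az":0,"hand":0},{"dx":68,"dy":0,"dz":22,"ax":0,"ay":0,"az":0,"hand":0},{"dx":68,"dy":0,"dz":28,"ax":0,"ay":0,"az":0,"hand":0},{"dx":68,"dy":0,"dz":34,"ax":0,"ay":0,"az":0,"hand":0},{"dx":68,"dy":0,"dz":40,"ax":0,"ay":0,"az":0,"hand":0},{"dx":68,"dy":0,"dz":46,"ax":0,"ay":0,"az":0,"hand":0},{"dx":68,"dy":0,"dz":52,"ax":0,"ay":0,"az":0,"hand":0}]'
python3 - <<'E'
from h import *
O=np.array([.637,-.030]);th=.078;R=np.array([[np.cos(th),-np.sin(th)],[np.sin(th),np.cos(th)]])
o=status.get_obs();print((R.T@(o["position"][:2]-O)*1000).round(1))
E
```

```text
t: 18.15
position: [0.5418, -0.004, 0.0285]
eef_rot: [-0.06, 1.57, 0.06]
ft_force: [-1.2, -0.3, 1.2]
finger_gap: 0.005
[-92.9  33.3]
```

```bash
python3 -m creep '[{"dx":0,"dy":0,"dz":4,"ax":0,"ay":0,"az":0,"hand":0},{"dx":0,"dy":0,"dz":8,"ax":0,"ay":0,"az":0,"hand":0},{"dx":0,"dy":-0.5,"dz":12,"ax":0,"ay":0,"az":0,"hand":0},{"dx":0,"dy":-1,"dz":15,"ax":0,"ay":0,"az":0,"hand":0},{"dx":0,"dy":-1,"dz":17,"ax":0,"ay":0,"az":0,"hand":0},{"dx":0,"dy":-1,"dz":19,"ax":0,"ay":0,"az":0,"hand":0}]'
python3 -m creep '[{"dx":0,"dy":0,"dz":1.5,"ax":0,"ay":0,"az":0,"hand":0},{"dx":0,"dy":0,"dz":3,"ax":0,"ay":0,"az":0,"hand":0}]'
python3 -m creep '[{"dx":0,"dy":0,"dz":1.5,"ax":0,"ay":0,"az":0,"hand":0},{"dx":0,"dy":0,"dz":3,"ax":0,"ay":0,"az":0,"hand":0}]'
```

```text
t: 18.75
position: [0.5574, -0.0051, 0.028]
eef_rot: [-0.06, 1.577, 0.058]
ft_force: [-8.4, -3.0, 6.8]
finger_gap: 0.005
t: 18.95
position: [0.5592, -0.0053, 0.0279]
eef_rot: [-0.06, 1.58, 0.058]
ft_force: [-11.1, -3.7, 9.8]
finger_gap: 0.003
t: 19.15
position: [0.5594, -0.0053, 0.0276]
eef_rot: [-0.059, 1.585, 0.057]
ft_force: [-17.7, -3.3, 15.0]
finger_gap: 0.008
```

```bash
python3 -m creep '[{"dx":-1,"dy":0,"dz":2,"ax":0,"ay":0,"az":0,"hand":0},{"dx":-1,"dy":0,"dz":4,"ax":0,"ay":0,"az":0,"hand":0}]'
python3 -m creep '[{"dx":-1,"dy":0,"dz":2,"ax":0,"ay":0,"az":0,"hand":0},{"dx":-1,"dy":0,"dz":4,"ax":0,"ay":0,"az":0,"hand":0}]'
```

```text
t: 19.35
position: [0.5595, -0.0053, 0.0276]
eef_rot: [-0.059, 1.594, 0.057]
ft_force: [-23.2, -3.5, 16.9]
finger_gap: 0.008
t: 19.55
position: [0.5597, -0.0052, 0.0277]
eef_rot: [-0.059, 1.602, 0.057]
ft_force: [-29.1, -4.1, 18.5]
finger_gap: 0.005
```

```bash
python3 -m creep '[{"dx":-1,"dy":0,"dz":2,"ax":0,"ay":0,"az":0,"hand":0},{"dx":-1,"dy":0,"dz":4,"ax":0,"ay":0,"az":0,"hand":0},{"dx":-1,"dy":0,"dz":5,"ax":0,"ay":0,"az":0,"hand":0}]'
python3 -m creep '[{"dx":0,"dy":0,"dz":-20,"ax":0,"ay":0,"az":0,"hand":0},{"dx":0,"dy":0,"dz":-30,"ax":0,"ay":0,"az":0,"hand":0},{"dx":0,"dy":0,"dz":-30,"ax":0,"ay":0,"az":0,"hand":0}]'
python3 -m creep '[{"dx":0,"dy":0,"dz":10,"ax":0,"ay":0,"az":0,"hand":0},{"dx":0,"dy":0,"dz":14,"ax":0,"ay":0,"az":0,"hand":0},{"dx":0,"dy":0,"dz":18,"ax":0,"ay":0,"az":0,"hand":0},{"dx":0,"dy":0,"dz":21,"ax":0,"ay":0,"az":0,"hand":0},{"dx":0,"dy":0,"dz":24,"ax":0,"ay":0,"az":0,"hand":0}]'
python3 -m creep '[{"dx":0,"dy":0,"dz":2,"ax":0,"ay":0,"az":0,"hand":0},{"dx":0,"dy":0,"dz":3,"ax":0,"ay":0,"az":0,"hand":0}]'
```

```text
t: 19.85
position: [0.5598, -0.0052, 0.0277]
eef_rot: [-0.058, 1.612, 0.057]
ft_force: [-35.7, -4.1, 21.6]
finger_gap: 0.004
t: 20.15
position: [0.5495, -0.0043, 0.0318]
eef_rot: [-0.06, 1.569, 0.06]
ft_force: [-0.1, 0.6, -0.8]
finger_gap: 0.003
t: 20.65
position: [0.5598, -0.0036, 0.0301]
eef_rot: [-0.058, 1.603, 0.06]
ft_force: [-35.1, -1.4, 31.6]
finger_gap: 0.006
t: 20.85
position: [0.5598, -0.0037, 0.0297]
eef_rot: [-0.058, 1.609, 0.059]
ft_force: [-37.8, -1.7, 31.7]
finger_gap: 0.006
```

The wedge does not move at all from 35 to 38 N on a second push, so it is locked. I retreat and check.

```bash
python3 -m creep '[{"dx":0,"dy":0,"dz":-30,"ax":0,"ay":0,"az":0,"hand":0},{"dx":0,"dy":0,"dz":-40,"ax":0,"ay":0,"az":0,"hand":0},{"dx":-40,"dy":0,"dz":-50,"ax":0,"ay":0,"az":0,"hand":0},{"dx":-80,"dy":0,"dz":-60,"ax":0,"ay":0,"az":0,"hand":0},{"dx":-120,"dy":-40,"dz":-60,"ax":0,"ay":0,"az":0,"hand":0},{"dx":-170,"dy":-80,"dz":-60,"ax":0,"ay":0,"az":0,"hand":0},{"dx":-170,"dy":-120,"dz":-60,"ax":0,"ay":0,"az":0,"hand":0},{"dx":-170,"dy":-160,"dz":-60,"ax":0,"ay":0,"az":0,"hand":0},{"dx":-170,"dy":-200,"dz":-60,"ax":0,"ay":0,"az":0,"hand":0},{"dx":-170,"dy":-200,"dz":-60,"ax":0,"ay":0,"az":0,"hand":0}]'
python3 - <<'E'
from h import *
O=np.array([.637,-.030]);th=.078;R=np.array([[np.cos(th),-np.sin(th)],[np.sin(th),np.cos(th)]])
im=imaging.get_image("top")
for n,vf in(("wedge_mid",lambda p:wedge_verts(p,.010)),("block_mid",lambda p:box_verts(p,.01,.05,.035,.048))):
  for r in imaging.cut_out(n,"top")[:3]:
    x,q=fit(im,r["mask"],vf,[.637,0,.08] if n[0]=="w" else [.674,-.046,.08])
    if q>.2: print(n,x.round(4),round(q,3),(R.T@(x[:2]-O)*1000).round(1))
t=im["image"][195:295,280:370];s=imaging.get_image("scene")["image"][200:330,250:405]
cv2.imwrite("pics/c8.png",np.hstack([cv2.resize(t,(400,440),interpolation=2),cv2.resize(s,(400,440),interpolation=2)]))
E
```

```text
t: 21.85
position: [0.5334, -0.2143, 0.203]
eef_rot: [-0.057, 1.566, 0.048]
ft_force: [-0.3, -0.5, -0.4]
finger_gap: 0.006
wedge_mid [ 0.6343 -0.0021  0.0852] 0.934 [-0.5 28. ]
block_mid [ 0.6744 -0.0457  0.0783] 0.958 [ 36.  -18.5]
```

View pics/c8.png

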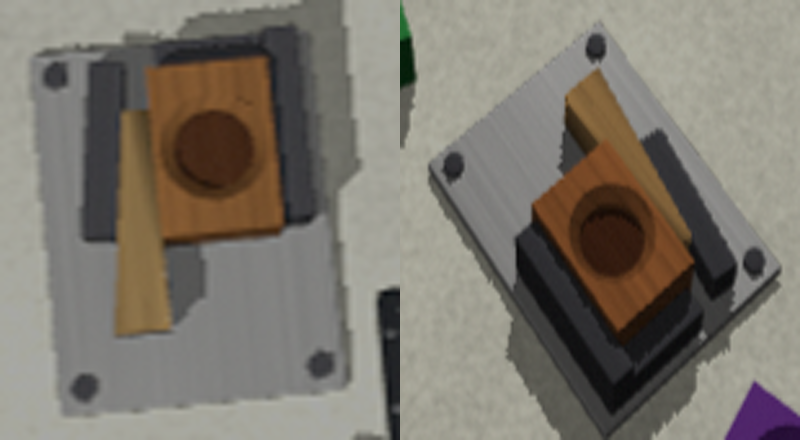

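Wedge_mid is at frame (-0.5, 28) and the block at (36, -18.5), both home within measuring error. The wedge touches both the block and the cheek. I hand the job in.

```bash
python3 -c "
from bench import env;print(env.job_done())"
```

```text
the job is handed in; nothing more can be done
None
```

The block is home against the fence and the back stop, and the wedge is locked in the slot. I handed the job in about 21 s into the 69 s allowed.

**What I did**
1. I pushed the brown block against the stop, then the fence, then checked the stop again. It stood firm at about 7–11 N each time.
2. I started the natural-wood wedge thin end first at about x = -50 mm in the frame and let go of it while it was loose.
3. I drove it in from its thick end with shut fingers, up to about 36 N sideways. Then I backed off and pushed it once more.

**Last checks**
- **Locked:** on the second push the fingers stopped at the same spot (x = 0.5598 m), with no movement from 35 to 38 N. That is well above the 20 N needed.
- **Wedge position:** the top camera put its centre at (-0.5, 28) mm in the frame, against the expected (0, 27).
- **Block position:** the top camera put it at (36, -18.5) mm, against home at (35, -20). That is within the calibration error, and both views show it flush.
- **Clear of the work:** the robot ended away from everything. I touched nothing but the block and the wedge, though I did not re-measure the other things at the end.

**Checks that disagreed**
- The scene-camera fit of the block and the automatic fits of the plate were poor (overlap 0.73–0.80). I set them aside and used hand-picked corners instead.
- The pushes on the thick end also showed an upward force of up to about 32 N on the fingers. The total stayed around 50 N, well under the 120 N wrist limit.

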